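# Shut the cutlery drawer and knock its child-lock pins home

## Robot

A 7-joint arm with a two-finger parallel gripper is mounted at the origin on the work surface. World frame = base frame: x ahead of the robot, y to its left, z up, the work surface at z = 0. Lengths are in mm, angles in rad, forces in N, time in s.
With the tool pointing down it reaches from about 400 to 900 mm from the base axis. Payload 5.5 kg.
Tool frame: the origin (TCP) lies on the centre line of the jaws, within the pads' length; the fingertips stand 17 mm ahead of it and the grasp point (between the pads) lies 2 mm behind it; z points along the fingers, y is the line along which they close (so a half turn about z gives the same grasp; the last joint's range is limited). The gripper opens to 85 mm and grips with 20 to 120 N. Pads are 22 mm wide; open, the fingers measure 114 mm over their backs; the gripper's body (76 mm by 85 mm) begins 54 mm behind the grasp point. The pads swing forward as they close: fully open they stand 13 mm farther back than shut.
Start: joints at [1.433, 0.501, -0.427, 1.55, 0.221, 1.138, -0.21], TCP at [253.632, -598.473, 248.31] pointing down, gripper open.
Joint ranges: [-2.88, 2.88], [-0.31, 2.03], [-1.54, 1.56], [0.2, 2.42], [-1.41, 4.55], [0.19, 2.02], [-2.57, 2.57]. Speed limits (rad/s): [2.57, 2.57, 3.14, 3.14, 3.14, 3.14, 3.14].

## Interface

Orientations are given as a 3x3 rotation matrix whose columns are the frame's x, y, z axes.
In Python, from bench import bot gives the robot as it stands.
- The arm moves only by the tool apply_moves, never from a script. Its argument "rows" is a list of rows, each an object with "rotation": the turn, a rotation vector about the tool's x, y, z each as a share of 180 degrees, from -1 to 1, a list of three; "offset": the shift along the tool's x, y, z each as a share of 200 mm, from -1 to 1, a list of three; "claw": the opening, from -1 (shut) to 1 (fully open). In form: [{"rotation": [ax, ay, az], "offset": [dx, dy, dz], "claw": claw}, ...]. A call has 1 to 20 rows; each row is the pose to reach, as a shift and turn from the pose commanded when the call began, along the tool's axes at that moment, turning the shorter way round; what a row does not reach only later rows make up. A row lasts 1/10 s, in which the tool goes at most 50 mm and 8.59 degrees, less where a joint would pass 70% of its speed; a pose out of reach is approached as far as the arm can. A call with a number of a shift or a turn outside -1 to 1 is refused whole. A call with a gripper value outside its range is refused whole. The fingers move at their own pace and stop on an object; the grip force is fixed at half the most. Time passes only in rows, so rows that repeat a pose let the fingers close. It gives the time, the measured TCP pose, the force, the opening and the grip force at its end, in the units of the state.
- bot.read_state(): the state, without advancing time (a new reading comes with each control period).
- bot.grab_frame(name): name is "scene" or "side" or "wrist"; returns the picture (384x512x3 uint8, red, green, blue); there is no depth.
- bot.camera_params(name): a dict with "vertical_fov" (degrees; the focal length in pixels is half the picture's height over the tangent of half this angle, whatever the lens; pixels are square), "cx", "cy" (the principal point, pixels), "T" (4x4, takes a point from camera to world coordinates); the wrist camera has in their place "T_tool_cam" (4x4, takes a point from camera to tool coordinates, whose origin is the TCP and whose axes are the flange's). Camera axes: x right, y up, looking along -z (the intrinsics and any distortion apply to the point x, -y, -z); pixel columns grow to the right and rows downward; lengths in mm; the calibration is good to about 2 mm. A picture is of the moment at which its call begins: read the wrist's pose just before it. camera_params takes no time and is no camera call.
- bot.finish_job(): hands the job in; it is judged then, once.
The state is a dict: "time": time; "joints": joint angles; "qvel": joint speeds; "joint_efforts": joint torques, N m; "position": TCP position; "tcp_rot": TCP orientation; "wrist_force": force on the tool from outside, world axes, zero at the start; "moment": the same for the moment, N m; "opening": finger opening in mm; "gripper_force": force on a finger pad.
Only numpy, scipy, OpenCV 4.12 (cv2) and the standard library are available. Lean on these libraries where they do the work, as an engineer would, in place of code of your own. Each camera call takes 0.05 s, during which the arm holds its last target. There are 200 camera calls.

## Task

Take the pounding mallet out of the bamboo tray, push the drawer fully shut, and only then knock both child-lock pins on the steel trim fully home with the mallet's flat face, each with a brisk blow rather than a slow push, and never with the gripper itself. Finish by standing the mallet upright, wholly on the cork trivet, with the drawer still shut, both pins down, and the other things on the counter and on the unit left where they are, and the glass cup upright.

Things in the scene. Friction and masses are not known exactly. Their poses are not given: they have to be found in the camera images.
- unit: White drawer unit fixed on the counter (place and yaw vary): 390 mm wide (along its y), 280 mm deep, top 120 mm above the counter, steel trim along the top front edge. Origin: at counter height, middle of its front face; +x runs away from the robot into the unit, z up. The drawer opening's upper edge is 104 mm above the counter: the upright mallet does not pass under it.
- drawer (a joint): Drawer slide, m: how far it is pushed in (along the unit's +x) from where it stands 150 mm open; 0.150 is fully shut (end stop). About 2 N of friction and some damping; it stays where it is left. It holds a bamboo tray, floor 20 mm above the counter, with four lanes side by side along y, 81 mm wide, walls up to 62 mm above the counter.
- drawer_front (a point): Middle of the outer face of the plain drawer front (no handle), 50 mm above the counter; the panel is 388 mm wide, 14 mm thick and reaches from 8 to 102 mm above the counter. Its x points into the unit. Pressing anywhere on this face towards +x slides the drawer.
- mallet_center (a point): Flat-faced kitchen pounding mallet standing upright in one lane of the tray, round about its z, 140 mm high, about 0.45 kg: steel head 64 mm across, 30 mm high at the bottom, thin neck, then an upright wooden handle 30 mm across from 44 to 140 mm above the face. This point is on the axis, 70 mm above the striking face (the flat underside); z points up the handle.
- pin_left_top (a point): Centre of the top of the left (unit's +y) lock pin: upright sprung steel pin, mushroom head 32 mm across, 7 mm thick, on an 18 mm shaft, in the trim at unit x = 35, y = +120 mm. Its top is 151 mm above the counter at joint 0 and 131 mm when home (head seated on its 42 mm wide, 4 mm high collar).
- pin_left (a joint): How far the left pin has been driven down, m: 0 fully raised, 0.020 home (stop). It starts within 4 mm of fully raised. It takes 7 to 12 N to drive (spring plus grip) and its grip holds it wherever it is left.
- pin_right_top (a point): The same for the right lock pin, at unit x = 35 mm, y = -120 mm.
- pin_right (a joint): How far the right pin has been driven down, m: as the left pin.
- cup_rim (a point): Centre of the rim of the glass cup (62 mm wide, 68 mm high) standing in one lane of the tray; z up. It rides along in the drawer and passes under the unit's top. The other two lanes hold a 110 mm feeding spoon each, lying flat; which lane holds what varies.
- sugar_pot: White ceramic sugar pot, 82 mm wide, 95 mm high, on the unit's top between the two pins; origin at the centre of its underside. Leave it.
- bowl: White bowl, 90 mm wide, 45 mm high, on the unit's top behind one of the pins; origin at its underside. Leave it.
- spice_jar: Glass jar, 64 mm wide, 85 mm high, on the unit's top behind the other pin; origin at its underside. Leave it.
- formula: Closed white formula container, 96 mm wide, 135 mm high, on the counter beside the drawer, on the side where the trivet is not; origin at its underside. Leave it.
- baby_bottle: Clear baby bottle, 56 mm wide, 145 mm high, on the counter left of the unit; origin at its underside. Leave it.
- trivet: Round cork trivet, 136 mm across, 8 mm thick, fixed flat on the counter to the left or right of the drawer; origin at the centre of its underside.

How it is judged:
By the outcome, as a careful person would: the job done as asked, in the order asked, and still so for the second after the job is handed in, with the robot touching nothing.
It also fails if it takes over 61 s, if anything falls off the work surface, if the arm or the gripper's body presses on something with over 40 N, if the wrist force passes 120 N, or if a joint passes its speed limit or range.

## Working session

There is one attempt and no reset: what is moved stays moved. The work goes in short steps, Python scripts to look and compute and a tool call to move; the robot and the scene stay as the last step left them, time stands still between calls to the robot, and variables do not carry over. Pictures are saved under pics/ and viewed, at most 10 in all, crops included, and the job is handed in when it is done.

Besides the shell and the picture viewer there is one more tool, called after "Request:" in YAML: its name, and indented under it one key for each argument. apply_moves: Moves the arm, as the interface text tells. Shift numbers are shares of 200 mm and turn numbers shares of 180 degrees, none past 1 either way. Its arguments: {"type":"object","properties":{"rows":{"type":"array"}},"required":["rows"]}

```bash
mkdir -p pics; ls; python3 - <<'E'
from bench import bot
import cv2,numpy as np
np.set_printoptions(precision=4,suppress=True)
s=bot.read_state();print(s['time'],s['position'],s['tcp_rot'],s['opening'])
for n in("scene","side","wrist"):
    f=bot.grab_frame(n);cv2.imwrite(f"pics/{n}0.png",f[:,:,::-1]);print(n,bot.camera_params(n))
a=cv2.imread("pics/scene0.png");b=cv2.imread("pics/side0.png")
cv2.imwrite("pics/a.png",cv2.resize(a,(800,600)));cv2.imwrite("pics/b.png",cv2.resize(b,(800,600)))
E
```

```text
pics
0.0 [ 253.2617 -597.8835  247.227 ] [[ 0.9207  0.3902 -0.0008]
 [ 0.3902 -0.9207  0.0019]
 [ 0.     -0.002  -1.    ]] 85.57666576945871
scene {'vertical_fov': 45.50642271795543, 'cx': 246.49505370930575, 'cy': 198.01021483603722, 'T': array([[   0.7559,   -0.3742,    0.5372, 1313.3945],
       [   0.6547,    0.4287,   -0.6226, -776.5518],
       [   0.0026,    0.8223,    0.569 ,  856.1484],
       [   0.    ,    0.    ,    0.    ,    1.    ]])}
side {'vertical_fov': 49.654455469958904, 'cx': 247.61422849224812, 'cy': 191.39288997742696, 'T': array([[  -0.904 ,    0.2001,   -0.3778,  113.5149],
       [  -0.4271,   -0.4623,    0.7771, 1085.4095],
       [  -0.0191,    0.8639,    0.5034,  800.6156],
       [   0.    ,    0.    ,    0.    ,    1.    ]])}
wrist {'vertical_fov': 64.88588969845183, 'cx': 255.28433614152834, 'cy': 191.3339295968347, 'T_tool_cam': array([[   0.0001,    0.9658,    0.2594,   66.9506],
       [   1.    ,   -0.0004,    0.0011,    1.0134],
       [   0.0012,    0.2594,   -0.9658, -124.5907],
       [   0.    ,    0.    ,    0.    ,    1.    ]])}
```

View pics/a.png

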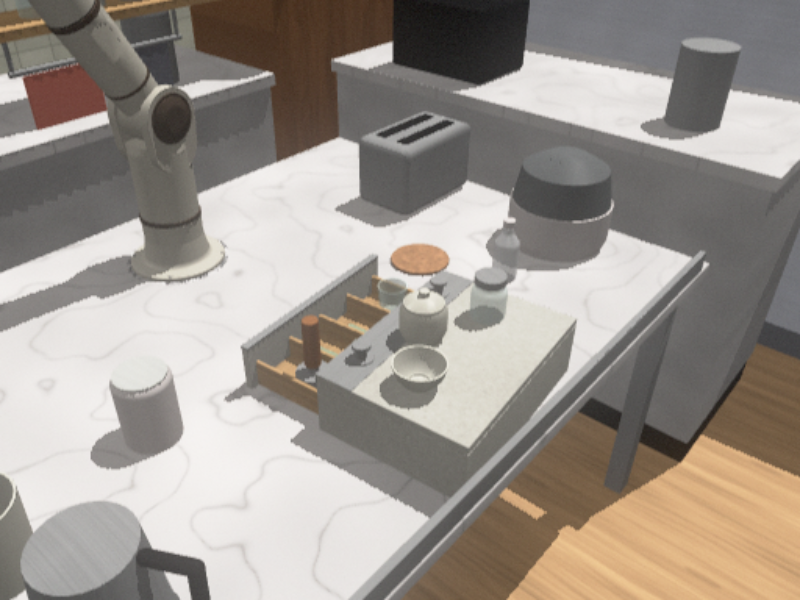

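View pics/b.png

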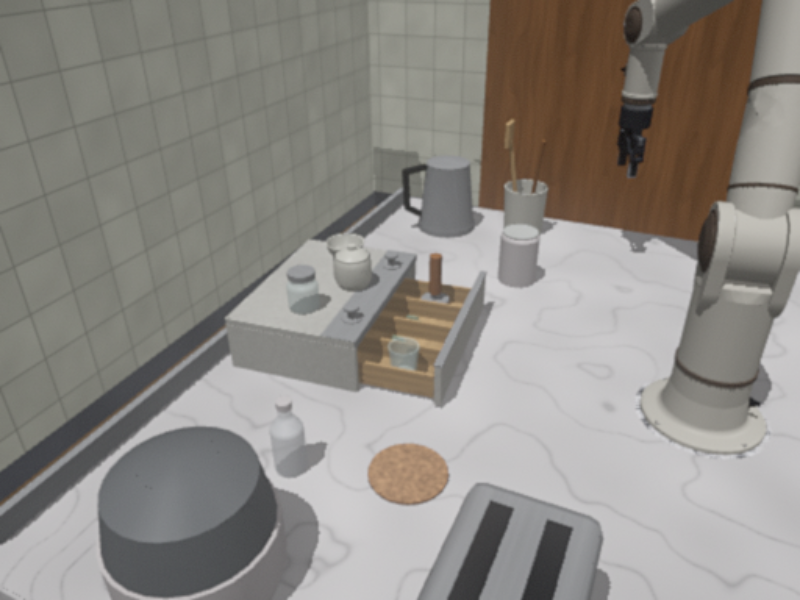

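The scene view shows the mallet handle top at about (311,320), the pins at (440,283) and (362,348), and the trivet at (419,259). The side view has the same points at (436,257), (352,312), (393,259) and (408,472). The mallet is in the rightmost lane and the cup in the leftmost.

```bash
cat > h.py <<'E'
import numpy as np,cv2
from bench import bot
np.set_printoptions(precision=3,suppress=True)
def cam(n,st=None):
    p=bot.camera_params(n);f=192/np.tan(np.radians(p['vertical_fov']/2))
    if n=='wrist':
        T=np.eye(4);T[:3,:3]=st['tcp_rot'];T[:3,3]=st['position'];T=T@p['T_tool_cam']
    else:T=p['T']
    return f,p['cx'],p['cy'],T
def ray(c,u,v):
    f,cx,cy,T=c;d=T[:3,:3]@np.array([(u-cx)/f,-(v-cy)/f,-1]);return T[:3,3],d
def onz(c,u,v,z):
    o,d=ray(c,u,v);return o+d*(z-o[2])/d[2]
def tri(*os):
    A=0;b=0
    for o,d in os:
        d=d/np.linalg.norm(d);P=np.eye(3)-np.outer(d,d);A=A+P;b=b+P@o
    x=np.linalg.solve(A,b);return x,[np.linalg.norm(np.cross(x-o,d/np.linalg.norm(d))) for o,d in os]
def proj(c,X):
    f,cx,cy,T=c;p=T[:3,:3].T@(np.asarray(X)-T[:3,3]);return np.array([cx+f*p[0]/-p[2],cy-f*p[1]/-p[2]])
E
python3 - <<'E'
from h import *
k=1.5625;S=cam('scene');D=cam('side')
P=dict(pinL=((440,283),(352,312),149),pinR=((362,347),(393,259),149),mallet=((311,320),(436,257),160),triv=((419,259),(408,472),8),frontL=((376,258),(437,395),102),frontR=((246,348),(485,276),102))
for n,(a,b,z) in P.items():
    A=(a[0]/k,a[1]/k);B=(b[0]/k,b[1]/k)
    print(n,*tri(ray(S,*A),ray(D,*B)),onz(S,*A,z)[:2],onz(D,*B,z)[:2])
E
```

```text
pinL [653.86  139.042 139.036] [np.float64(3.2020316624595577), np.float64(3.2020316624595297)] [665.922 127.669] [643.288 151.225]
pinR [ 675.845 -100.263  139.655] [np.float64(3.2768384521593763), np.float64(3.2768384521593306)] [ 687.494 -108.129] [665.889 -86.551]
mallet [ 577.133 -117.106  156.476] [np.float64(1.9569086003525014), np.float64(1.9569086003526754)] [ 583.116 -120.124] [ 573.564 -112.806]
triv [433.574 362.302   4.892] [np.float64(0.5599004503427489), np.float64(0.559900450342511)] [437.337 358.329] [431.892 364.754]
frontL [432.198 221.717  67.65 ] [np.float64(5.356511548888734), np.float64(5.356511548888829)] [464.95  177.202] [420.846 266.385]
frontR [ 484.28  -189.568   92.369] [np.float64(2.386513157964344), np.float64(2.3865131579642562)] [ 497.676 -196.685] [ 478.019 -175.274]
```

```bash
cat >> h.py <<'E'
def move(target,yaw=None):
    """tool-frame numbers from the current pose to target (mm); yaw = world turn, degrees"""
    s=bot.read_state();R=np.array(s['tcp_rot'],float);d=R.T@(np.array(target)-s['position'])
    print('offset',d/200,'pos',np.array(s['position']))
    return d/200
E
python3 - <<'E'
from h import *
k=1.5625;S=cam('scene');D=cam('side')
for n,a,b in [('kettle',(85,525),(447,162)),('formula',(141,378),(520,235)),('crock',(0,490),(525,186))]:
    print(n,*tri(ray(S,a[0]/k,a[1]/k),ray(D,b[0]/k,b[1]/k)))
move((600,-20,330))
E
```

```text
kettle [ 730.6   -602.118  208.066] [np.float64(3.969399159846995), np.float64(3.969399159847144)]
formula [ 454.165 -372.599  123.71 ] [np.float64(1.484880825627549), np.float64(1.4848808256275214)]
crock [ 520.929 -631.838  145.308] [np.float64(11.898039880725188), np.float64(11.89803988072524)]
offset [ 2.724 -1.985 -0.409] pos [ 253.379 -598.044  247.511]
```

Request:
apply_moves:
  rows:
    - {"rotation":[0,0,-0.4],"offset":[0.3,-0.3,-0.6],"claw":0.4}
    - {"rotation":[0,0,-0.4],"offset":[0.3,-0.3,-0.6],"claw":0.4}
    - {"rotation":[0,0,-0.4],"offset":[0.3,-0.3,-0.6],"claw":0.4}
    - {"rotation":[0,0,-0.4],"offset":[0.3,-0.3,-0.6],"claw":0.4}
    - {"rotation":[0,0,-0.4],"offset":[1,-0.7,-0.6],"claw":0.4}
    - {"rotation":[0,0,-0.4],"offset":[1,-0.7,-0.6],"claw":0.4}
    - {"rotation":[0,0,-0.4],"offset":[1,-0.7,-0.6],"claw":0.4}
    - {"rotation":[0,0,-0.4],"offset":[1,-0.7,-0.6],"claw":0.4}
    - {"rotation":[0,0,-0.4],"offset":[1,-0.7,-0.6],"claw":0.4}
    - {"rotation":[0,0,-0.4],"offset":[1,-0.7,-0.6],"claw":0.4}

```text
time: 1.15
position: [383.4, -390.9, 368.2]
tcp_rot: [[-0.088, 0.996, -0.0], [0.996, 0.088, 0.0], [0.0, -0.0, -1.0]]
wrist_force: [-0.3, -0.2, -0.2]
opening: 59.9
gripper_force: 0.0
```

```bash
python3 - <<'E'
from h import *
print(np.array(bot.read_state()['tcp_rot']));move((600,-20,330))
E
```

```text
[[-0.088  0.996 -0.   ]
 [ 0.996  0.088  0.   ]
 [ 0.    -0.    -1.   ]]
offset [1.751 1.243 0.191] pos [ 383.387 -390.872  368.194]
```

Request:
apply_moves:
  rows:
    - {"rotation":[0,0,0],"offset":[1,0.7,0],"claw":0.4}
    - {"rotation":[0,0,0],"offset":[1,0.7,0],"claw":0.4}
    - {"rotation":[0,0,0],"offset":[1,0.7,0],"claw":0.4}
    - {"rotation":[0,0,0],"offset":[1,0.7,0],"claw":0.4}
    - {"rotation":[0,0,0],"offset":[1,0.7,0],"claw":0.4}

```text
time: 1.65
position: [505.9, -178.6, 368.3]
tcp_rot: [[-0.084, 0.996, 0.0], [0.996, 0.084, -0.0], [-0.0, 0.0, -1.0]]
wrist_force: [1.5, -1.0, -0.4]
opening: 59.8
gripper_force: 0.0
```

Request:
apply_moves:
  rows:
    - {"rotation":[0,0,0],"offset":[0.75,0.5,0],"claw":0.4}
    - {"rotation":[0,0,0],"offset":[0.75,0.5,0],"claw":0.4}
    - {"rotation":[0,0,0],"offset":[0.75,0.5,0],"claw":0.4}
    - {"rotation":[0,0,0],"offset":[0.75,0.5,0],"claw":0.4}
    - {"rotation":[0,0,0],"offset":[0.75,0.5,0],"claw":0.4}
    - {"rotation":[0,0,0],"offset":[0.75,0.5,0],"claw":0.4}

```text
time: 2.25
position: [591.9, -22.2, 367.7]
tcp_rot: [[-0.086, 0.996, -0.001], [0.996, 0.086, -0.0], [0.0, -0.001, -1.0]]
wrist_force: [-0.3, -0.8, 0.4]
opening: 59.9
gripper_force: 0.0
```

```bash
python3 - <<'E'
from h import *
import json
s=bot.read_state();f=bot.grab_frame('wrist')
json.dump({k:np.array(s[k]).tolist() for k in('position','tcp_rot')},open('w1.json','w'))
cv2.imwrite('pics/w1.png',cv2.resize(f[:,:,::-1],(800,600)))
c=cam('wrist',s);print(s['position'])
k=1.5625
for n,p in dict(L=(653.9,139,148),R=(675.8,-100,148),m=(577,-117,160)).items():print(n,proj(c,p)*k)
E
```

```text
[591.894 -22.153 367.712]
L [512.317  30.222]
R [494.904 369.848]
m [367.1   386.281]
```

View pics/w1.png

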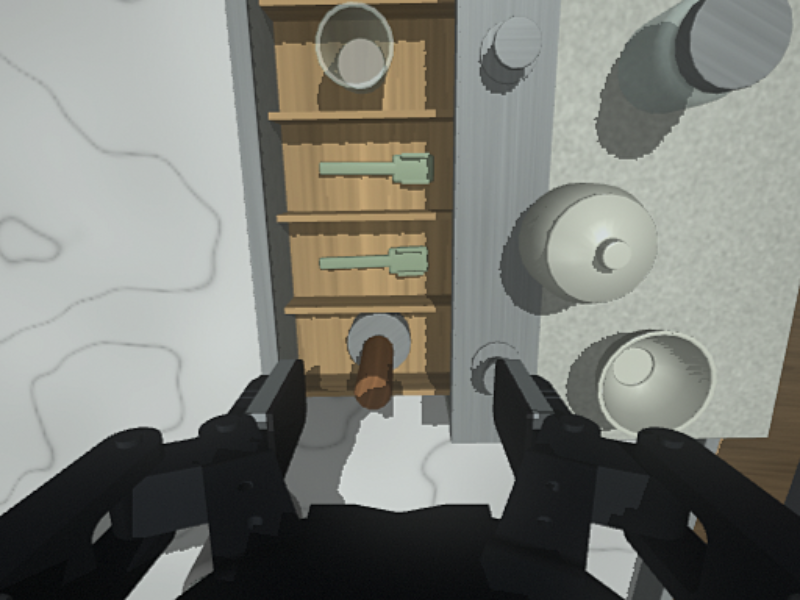

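The wrist view shows the left pin top at (518,43), the mallet handle top at (372,392), and the trim front edge running from (455,5) to (452,440). The drawer front's outer top edge runs from (228,5) to (262,385).

```bash
python3 - <<'E'
from h import *
import json
k=1.5625;s=json.load(open('w1.json'));c=cam('wrist',s)
w=lambda u,v,z:onz(c,u/k,v/k,z)
L=w(518,43,149);print('L',L,'m',w(372,392,160))
a=w(455,5,120);b=w(452,440,120);print('edge',a,b,np.degrees(np.arctan2(b[0]-a[0],a[1]-b[1])))
a=w(228,5,102);b=w(262,385,102);print('front',a,b,np.degrees(np.arctan2(b[0]-a[0],a[1]-b[1])))
print('spoon/lane', w(275,217,62),w(285,309,62), 'rim',w(355,45,88))
S=cam('scene');D=cam('side')
print('L3',tri(ray(S,440/k,283/k),ray(D,352/k,312/k),ray(c,518/k,43/k)))
print('M3',tri(ray(S,311/k,320/k),ray(D,436/k,257/k),ray(c,372/k,392/k)))
E
```

```text
L [658.548 131.564 149.   ] m [ 581.087 -121.455  160.   ]
edge [616.952 159.09  120.   ] [ 654.321 -181.509  120.   ] 6.261154101749103
front [452.351 150.406 102.   ] [ 480.711 -151.85   102.   ] 5.360156742806202
spoon/lane [479.508  -5.368  62.   ] [490.576 -91.149  62.   ] rim [545.422 135.088  88.   ]
L3 (array([657.364, 135.337, 139.302]), [np.float64(3.3029020750383338), np.float64(5.056252491393966), np.float64(3.4051664829057846)])
M3 (array([ 579.531, -120.403,  157.314]), [np.float64(2.7119484437079295), np.float64(3.3267132834821336), np.float64(2.619467479005261)])
```

```bash
python3 - <<'E'
from h import *
move((580.5,-121,139))
E
```

```text
offset [-0.48  -0.095  1.144] pos [591.702 -23.627 367.71 ]
```

Request:
apply_moves:
  rows:
    - {"rotation":[0,0,0],"offset":[-0.48,-0.1,0.3],"claw":0.4}
    - {"rotation":[0,0,0],"offset":[-0.48,-0.1,0.3],"claw":0.4}
    - {"rotation":[0,0,0],"offset":[-0.48,-0.1,0.6],"claw":0.4}
    - {"rotation":[0,0,0],"offset":[-0.48,-0.1,0.8],"claw":0.4}
    - {"rotation":[0,0,0],"offset":[-0.48,-0.1,0.8],"claw":0.4}
    - {"rotation":[0,0,0],"offset":[-0.48,-0.1,0.8],"claw":0.4}

```text
time: 2.9
position: [578.9, -121.0, 207.3]
tcp_rot: [[-0.084, 0.996, -0.003], [0.996, 0.084, 0.001], [0.001, -0.003, -1.0]]
wrist_force: [-0.1, -0.9, 0.8]
opening: 59.8
gripper_force: 0.0
```

```bash
python3 - <<'E'
from h import *
import json
s=bot.read_state();f=bot.grab_frame('wrist')
json.dump({k:np.array(s[k]).tolist() for k in('position','tcp_rot')},open('w2.json','w'))
cv2.imwrite('pics/w2.png',cv2.resize(f[:,:,::-1],(800,600)))
move((580.5,-121,139));c=cam('wrist',s);print(proj(c,(580.5,-121,160))*1.5625)
E
```

```text
offset [-0.004 -0.002  0.353] pos [ 580.697 -120.115  209.534]
[399.381 346.783]
```

View pics/w2.png

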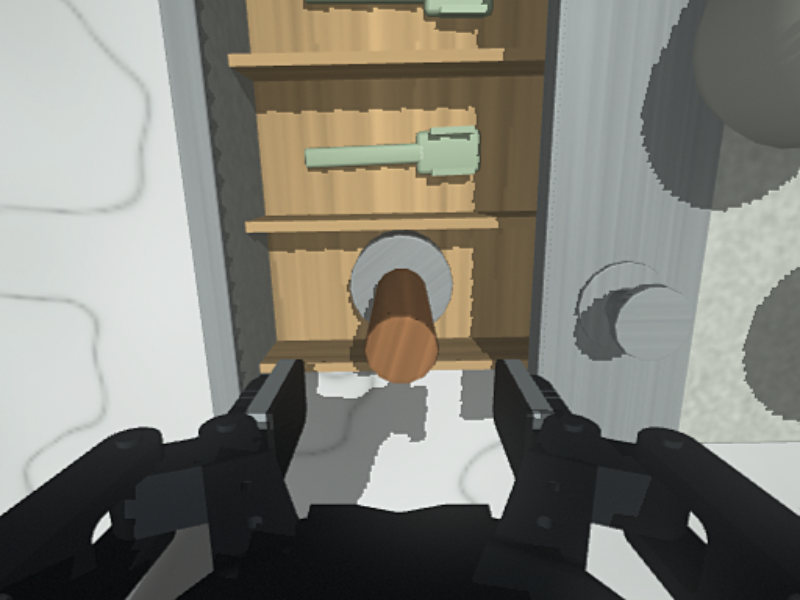

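The handle top at (402,348) is on the predicted (399,347), so the gripper is lined up. The right pin top is at (650,322). Next I'll descend and grip.

Request:
apply_moves:
  rows:
    - {"rotation":[0,0,0],"offset":[0,0,0.2],"claw":0.4}
    - {"rotation":[0,0,0],"offset":[0,0,0.35],"claw":0.4}
    - {"rotation":[0,0,0],"offset":[0,0,0.35],"claw":0.4}
    - {"rotation":[0,0,0],"offset":[0,0,0.35],"claw":0}
    - {"rotation":[0,0,0],"offset":[0,0,0.35],"claw":-1}
    - {"rotation":[0,0,0],"offset":[0,0,0.35],"claw":-1}
    - {"rotation":[0,0,0],"offset":[0,0,0.35],"claw":-1}
    - {"rotation":[0,0,0],"offset":[0,0,0.35],"claw":-1}
    - {"rotation":[0,0,0],"offset":[0,0,0.35],"claw":-1}
    - {"rotation":[0,0,0],"offset":[0,0,0.35],"claw":-1}

```text
time: 3.95
position: [582.3, -119.4, 141.4]
tcp_rot: [[-0.087, 0.996, 0.004], [0.996, 0.087, -0.001], [-0.002, 0.004, -1.0]]
wrist_force: [-2.4, 1.2, 7.7]
opening: 28.4
gripper_force: 59.3
```

```bash
python3 - <<'E'
from h import *
import json
k=1.5625;s=json.load(open('w2.json'));c=cam('wrist',s)
R=onz(c,650/k,322/k,149);S=cam('scene');D=cam('side')
print('R',R,'tri',tri(ray(S,362/k,347/k),ray(D,393/k,259/k),ray(c,650/k,322/k)))
a=onz(c,162/k,5/k,102);b=onz(c,217/k,440/k,102);print('front',a,b,np.degrees(np.arctan2(b[0]-a[0],a[1]-b[1])))
print(bot.read_state()['position'],bot.read_state()['opening'])
E
```

```text
R [ 681.257 -105.836  149.   ] tri (array([ 680.236, -104.968,  141.959]), [np.float64(3.335387517624997), np.float64(6.466898152746213), np.float64(4.893682423801642)])
front [466.526   5.29  102.   ] [ 487.055 -205.611  102.   ] 5.559592951673837
[ 582.297 -119.381  141.425] 28.37839732904498
```

Request:
apply_moves:
  rows:
    - {"rotation":[0,0,0],"offset":[0,0,-0.2],"claw":-1}
    - {"rotation":[0,0,0],"offset":[0,0,-0.4],"claw":-1}
    - {"rotation":[0,0,0],"offset":[0,0,-0.55],"claw":-1}
    - {"rotation":[0,0,0],"offset":[0,0,-0.55],"claw":-1}
    - {"rotation":[0,0,0],"offset":[0.1,-0.2,-0.55],"claw":-1}
    - {"rotation":[0,0,0],"offset":[0.2,-0.4,-0.55],"claw":-1}
    - {"rotation":[0,0,0],"offset":[0.25,-0.6,-0.55],"claw":-1}
    - {"rotation":[0,0,0],"offset":[0.25,-0.78,-0.55],"claw":-1}
    - {"rotation":[0,0,0],"offset":[0.25,-0.78,-0.55],"claw":-1}
    - {"rotation":[0,0,0],"offset":[0.25,-0.78,-0.55],"claw":-1}
    - {"rotation":[0,0,0],"offset":[0.25,-0.78,-0.35],"claw":-1}
    - {"rotation":[0,0,0],"offset":[0.25,-0.78,-0.2],"claw":-1}
    - {"rotation":[0,0,0],"offset":[0.25,-0.78,-0.2],"claw":-1}
    - {"rotation":[0,0,0],"offset":[0.25,-0.78,-0.2],"claw":-1}

```text
time: 5.35
position: [421.3, -82.2, 178.4]
tcp_rot: [[-0.088, 0.996, -0.0], [0.996, 0.088, 0.002], [0.002, -0.0, -1.0]]
wrist_force: [0.5, -0.3, -3.5]
opening: 28.6
gripper_force: 62.0
```

```bash
python3 - <<'E'
from h import *
f=bot.grab_frame('side');cv2.imwrite('pics/s2.png',cv2.resize(f[100:300,190:430,::-1],(720,600)))
s=bot.read_state();print(s['position'],s['wrist_force'],s['opening'])
E
```

```text
[422.156 -82.502 179.28 ] [ 1.37  -0.372 -3.751] 28.976216721449987
```

View pics/s2.png

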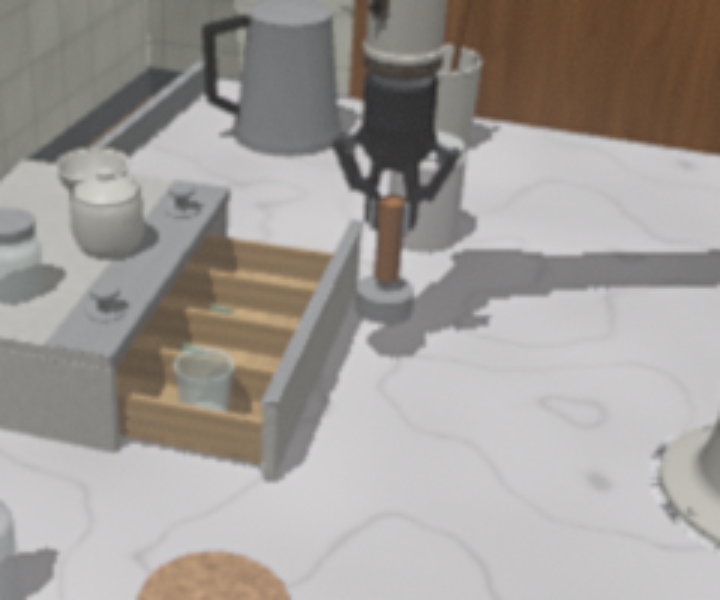

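Request:
apply_moves:
  rows:
    - {"rotation":[0,0,0],"offset":[0,0.04,0],"claw":-1}
    - {"rotation":[0,0,0],"offset":[0,0.08,0],"claw":-1}
    - {"rotation":[0,0,0],"offset":[0,0.11,0],"claw":-1}
    - {"rotation":[0,0,0],"offset":[0,0.14,0],"claw":-1}
    - {"rotation":[0,0,0],"offset":[0,0.18,0],"claw":-1}
    - {"rotation":[0,0,0],"offset":[0,0.22,0],"claw":-1}
    - {"rotation":[0,0,0],"offset":[0,0.27,0],"claw":-1}
    - {"rotation":[0,0,0],"offset":[0,0.32,0],"claw":-1}
    - {"rotation":[0,0,0],"offset":[0,0.37,0],"claw":-1}
    - {"rotation":[0,0,0],"offset":[0,0.42,0],"claw":-1}
    - {"rotation":[0,0,0],"offset":[0,0.47,0],"claw":-1}
    - {"rotation":[0,0,0],"offset":[0,0.52,0],"claw":-1}
    - {"rotation":[0,0,0],"offset":[0,0.57,0],"claw":-1}
    - {"rotation":[0,0,0],"offset":[0,0.62,0],"claw":-1}
    - {"rotation":[0,0,0],"offset":[0,0.67,0],"claw":-1}
    - {"rotation":[0,0,0],"offset":[0,0.71,0],"claw":-1}
    - {"rotation":[0,0,0],"offset":[0,0.75,0],"claw":-1}
    - {"rotation":[0,0,0],"offset":[0,0.78,0],"claw":-1}
    - {"rotation":[0,0,0],"offset":[0,0.8,0],"claw":-1}

```text
time: 7.3
position: [580.7, -69.3, 178.4]
tcp_rot: [[-0.086, 0.996, 0.0], [0.996, 0.086, -0.0], [-0.0, 0.0, -1.0]]
wrist_force: [-2.8, 1.2, -3.1]
opening: 28.5
gripper_force: 62.1
```

Request:
apply_moves:
  rows:
    - {"rotation":[0,0,0],"offset":[0,0.02,0],"claw":-1}
    - {"rotation":[0,0,0],"offset":[0,0.035,0],"claw":-1}
    - {"rotation":[0,0,0],"offset":[0,0.05,0],"claw":-1}
    - {"rotation":[0,0,0],"offset":[0,0.05,0],"claw":-1}

```text
time: 7.7
position: [590.7, -68.6, 178.5]
tcp_rot: [[-0.086, 0.996, 0.001], [0.996, 0.086, -0.0], [-0.0, 0.001, -1.0]]
wrist_force: [-0.8, -0.0, -4.8]
opening: 28.7
gripper_force: 62.0
```

Request:
apply_moves:
  rows:
    - {"rotation":[0,0,0],"offset":[0,0.01,0],"claw":-1}
    - {"rotation":[0,0,0],"offset":[0,0.02,0],"claw":-1}
    - {"rotation":[0,0,0],"offset":[0,0.02,0],"claw":-1}

```text
time: 8.0
position: [594.4, -68.3, 178.4]
tcp_rot: [[-0.086, 0.996, 0.001], [0.996, 0.086, -0.0], [-0.0, 0.001, -1.0]]
wrist_force: [-0.3, 0.4, -2.9]
opening: 28.5
gripper_force: 62.1
```

Request:
apply_moves:
  rows:
    - {"rotation":[0,0,0],"offset":[0,0.01,0],"claw":-1}
    - {"rotation":[0,0,0],"offset":[0,0.02,0],"claw":-1}
    - {"rotation":[0,0,0],"offset":[0,0.02,0],"claw":-1}

```text
time: 8.3
position: [596.6, -68.1, 178.1]
tcp_rot: [[-0.086, 0.996, -0.003], [0.996, 0.086, -0.001], [-0.001, -0.003, -1.0]]
wrist_force: [-5.4, -0.4, -0.4]
opening: 28.3
gripper_force: 62.6
```

Request:
apply_moves:
  rows:
    - {"rotation":[0,0,0],"offset":[0,0.01,0],"claw":-1}
    - {"rotation":[0,0,0],"offset":[0,0.015,0],"claw":-1}
    - {"rotation":[0,0,0],"offset":[0,0.015,0],"claw":-1}

```text
time: 8.6
position: [597.5, -68.0, 177.6]
tcp_rot: [[-0.086, 0.996, -0.008], [0.996, 0.086, -0.002], [-0.001, -0.008, -1.0]]
wrist_force: [-10.0, -0.4, 3.5]
opening: 28.6
gripper_force: 63.0
```

Request:
apply_moves:
  rows:
    - {"rotation":[0,0,0],"offset":[0,-0.05,0],"claw":-1}
    - {"rotation":[0,0,0],"offset":[0,-0.15,-0.02],"claw":-1}
    - {"rotation":[0,0,0],"offset":[0,-0.15,-0.2],"claw":-1}
    - {"rotation":[0,0,0],"offset":[0,-0.15,-0.4],"claw":-1}
    - {"rotation":[0,0,0],"offset":[0,-0.15,-0.64],"claw":-1}
    - {"rotation":[0,0,0],"offset":[0,-0.15,-0.64],"claw":-1}
    - {"rotation":[0,0,0],"offset":[0,-0.15,-0.64],"claw":-1}

```text
time: 9.3
position: [572.1, -70.2, 307.7]
tcp_rot: [[-0.086, 0.996, 0.004], [0.996, 0.086, -0.001], [-0.002, 0.004, -1.0]]
wrist_force: [-0.5, -0.0, -5.2]
opening: 28.2
gripper_force: 62.2
```

```bash
python3 - <<'E'
from h import *
import json
k=1.5625;s=json.load(open('w1.json'));c=cam('wrist',s)
print('bowl',onz(c,657/k,382/k,165),'jar',onz(c,742/k,40/k,205),'pot',onz(c,613/k,254/k,215))
s=bot.read_state();print(s['position'],s['wrist_force'],s['opening'])
json.dump({k:np.array(s[k]).tolist() for k in('position','tcp_rot')},open('w3.json','w'))
f=bot.grab_frame('wrist');cv2.imwrite('pics/w3.png',cv2.resize(f[:,:,::-1],(800,600)))
cc=cam('wrist',s);print(proj(cc,(681.3,-105.8,149))*k,proj(cc,(658.5,131.6,149))*k)
move((681.3,-105.8,300))
E
```

```text
bowl [794.373 -92.156 165.   ] jar [769.317 129.122 205.   ] pot [718.172   7.315 215.   ]
[572.145 -70.157 307.71 ] [-0.489 -0.015 -5.185] 28.201422782992257
[560.152 349.824] [597.51 -88.95]
offset [-0.224  0.535  0.03 ] pos [570.846 -70.446 305.929]
```

View pics/w3.png

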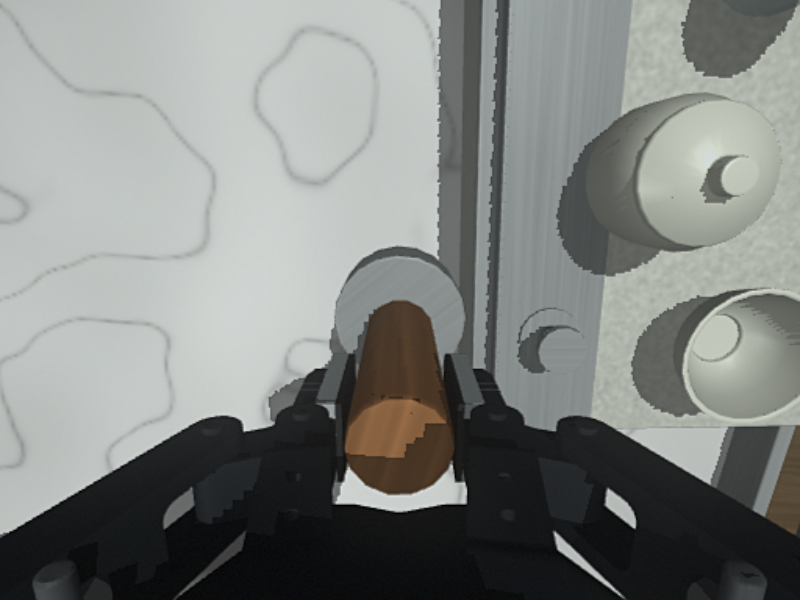

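The drawer panel is flush with the unit, and the mallet sits straight in the grip. The right pin at (562,348) matches the predicted (560,350). I'll move over it next.

Request:
apply_moves:
  rows:
    - {"rotation":[0,0,0],"offset":[-0.1,0.2,0],"claw":-1}
    - {"rotation":[0,0,0],"offset":[-0.2,0.4,0],"claw":-1}
    - {"rotation":[0,0,0],"offset":[-0.22,0.53,0],"claw":-1}
    - {"rotation":[0,0,0],"offset":[-0.22,0.53,0],"claw":-1}
    - {"rotation":[0,0,0],"offset":[-0.22,0.53,0],"claw":-1}

```text
time: 9.85
position: [679.6, -104.1, 303.0]
tcp_rot: [[-0.087, 0.996, -0.005], [0.996, 0.087, 0.002], [0.002, -0.004, -1.0]]
wrist_force: [-0.7, 0.4, -3.8]
opening: 28.8
gripper_force: 62.5
```

Request:
apply_moves:
  rows:
    - {"rotation":[0,0,0],"offset":[0,0,0.15],"claw":-1}
    - {"rotation":[0,0,0],"offset":[0,0,0.3],"claw":-1}

```text
time: 10.05
position: [682.1, -103.7, 248.7]
tcp_rot: [[-0.087, 0.996, 0.007], [0.996, 0.087, -0.0], [-0.001, 0.007, -1.0]]
wrist_force: [-0.6, -0.5, 78.0]
opening: 28.9
gripper_force: 76.4
```

Request:
apply_moves:
  rows:
    - {"rotation":[0,0,0],"offset":[0,0,-0.15],"claw":-1}
    - {"rotation":[0,0,0],"offset":[0,0,-0.3],"claw":-1}
    - {"rotation":[0,0,0],"offset":[0,-0.3,-0.3],"claw":-1}
    - {"rotation":[0,0,0],"offset":[0.1,-0.53,-0.3],"claw":-1}
    - {"rotation":[0,0,0],"offset":[0.22,-0.53,-0.3],"claw":-1}
    - {"rotation":[0,0,0],"offset":[0.22,-0.53,-0.3],"claw":-1}

```text
time: 10.65
position: [567.0, -65.6, 306.0]
tcp_rot: [[-0.092, 0.996, -0.003], [0.996, 0.092, -0.0], [-0.0, -0.003, -1.0]]
wrist_force: [0.8, 0.2, -4.2]
opening: 28.7
gripper_force: 67.1
```

```bash
python3 - <<'E'
from h import *
k=1.5625
s=bot.read_state();print(s['position'],s['wrist_force'],s['opening'])
f=bot.grab_frame('wrist');a=cv2.resize(f[:,:,::-1],(800,600));b=cv2.imread('pics/w3.png')
cv2.imwrite('pics/w4.png',np.hstack([b[200:520,300:640],a[200:520,300:640]]))
move((658.5,131.6,307))
E
```

```text
[566.982 -65.601 305.981] [ 0.837  0.239 -4.242] 28.722997029563103
offset [ 0.952  0.537 -0.006] pos [568.702 -67.778 306.275]
```

View pics/w4.png

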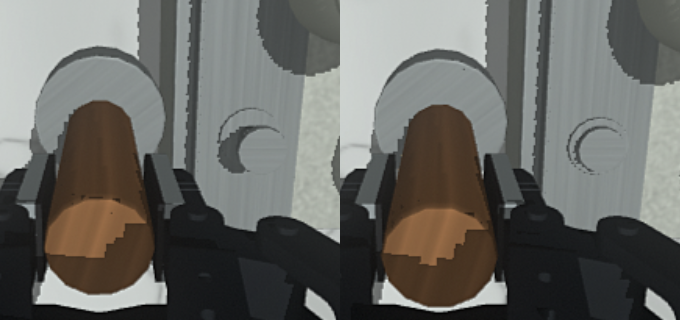

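The right pin is now seated on its collar. The mallet slid up about 2–3 mm in the grip, which I'll allow for at the left pin.

Request:
apply_moves:
  rows:
    - {"rotation":[0,0,0],"offset":[0.24,0,0],"claw":-1}
    - {"rotation":[0,0,0],"offset":[0.48,0,0],"claw":-1}
    - {"rotation":[0,0,0],"offset":[0.7,0,0],"claw":-1}
    - {"rotation":[0,0,0],"offset":[0.95,0.1,0],"claw":-1}
    - {"rotation":[0,0,0],"offset":[0.95,0.3,0],"claw":-1}
    - {"rotation":[0,0,0],"offset":[0.95,0.535,0],"claw":-1}
    - {"rotation":[0,0,0],"offset":[0.95,0.535,0],"claw":-1}
    - {"rotation":[0,0,0],"offset":[0.95,0.535,0],"claw":-1}

```text
time: 11.5
position: [661.5, 128.1, 303.9]
tcp_rot: [[-0.086, 0.996, -0.003], [0.996, 0.086, 0.0], [0.001, -0.003, -1.0]]
wrist_force: [-0.6, -0.1, -4.7]
opening: 28.8
gripper_force: 67.1
```

```bash
python3 - <<'E'
from h import *
move((658.5,131.6,307)); print(bot.read_state()['wrist_force'])
E
```

```text
offset [ 0.019 -0.013 -0.016] pos [661.465 128.101 303.873]
[-0.566 -0.072 -4.655]
```

Request:
apply_moves:
  rows:
    - {"rotation":[0,0,0],"offset":[0.01,-0.005,0.18],"claw":-1}
    - {"rotation":[0,0,0],"offset":[0.01,-0.005,0.31],"claw":-1}

```text
time: 11.7
position: [661.0, 131.4, 245.6]
tcp_rot: [[-0.087, 0.996, 0.005], [0.996, 0.087, 0.002], [0.001, 0.006, -1.0]]
wrist_force: [-4.2, -3.7, 78.1]
opening: 29.2
gripper_force: 77.4
```

Request:
apply_moves:
  rows:
    - {"rotation":[0,0,0],"offset":[0,0,-0.15],"claw":-1}
    - {"rotation":[0,0,0],"offset":[0,0,-0.31],"claw":-1}
    - {"rotation":[0,0,0],"offset":[0,-0.2,-0.31],"claw":-1}
    - {"rotation":[0,0,0],"offset":[0,-0.4,-0.31],"claw":-1}
    - {"rotation":[0,0,0],"offset":[0,-0.55,-0.31],"claw":-1}
    - {"rotation":[0,0,0],"offset":[0,-0.55,-0.31],"claw":-1}

```text
time: 12.3
position: [545.0, 120.6, 306.1]
tcp_rot: [[-0.089, 0.996, -0.003], [0.996, 0.089, -0.005], [-0.004, -0.003, -1.0]]
wrist_force: [0.0, -0.4, -4.6]
opening: 28.6
gripper_force: 67.3
```

```bash
python3 - <<'E'
from h import *
k=1.5625
s=bot.read_state();print(s['wrist_force'],s['opening'])
f=bot.grab_frame('wrist');a=cv2.resize(f[:,:,::-1],(800,600));cv2.imwrite('pics/w5.png',a)
c=cam('wrist',s);print(proj(c,(433.6,362,8))*k,proj(c,(658.5,131.6,131))*k)
move((434,362,307))
E
```

```text
[ 0.023 -0.416 -4.584] 28.568225407364483
[280.594 -81.218] [573.387 274.087]
offset [ 1.254 -0.461 -0.006] pos [547.768 120.224 306.667]
```

View pics/w5.png

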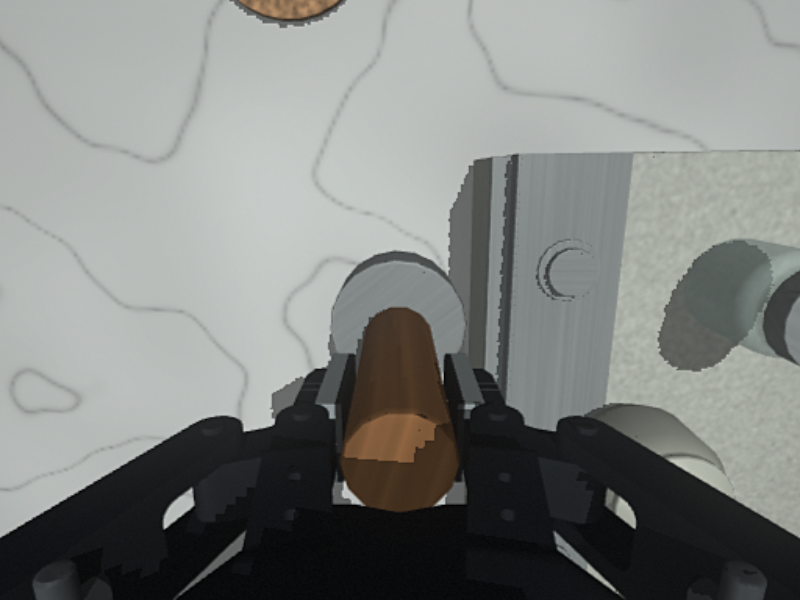

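The left pin at (570,270) is seated too, and the mallet is still firmly held. I'll carry it over to the trivet, whose near edge shows at (288,23).

Request:
apply_moves:
  rows:
    - {"rotation":[0,0,0],"offset":[0.2,-0.08,0],"claw":-1}
    - {"rotation":[0,0,0],"offset":[0.4,-0.16,0],"claw":-1}
    - {"rotation":[0,0,0],"offset":[0.6,-0.24,0],"claw":-1}
    - {"rotation":[0,0,0],"offset":[0.8,-0.4,0],"claw":-1}
    - {"rotation":[0,0,0],"offset":[1,-0.46,0],"claw":-1}
    - {"rotation":[0,0,0],"offset":[1,-0.46,0],"claw":-1}

```text
time: 12.95
position: [436.7, 319.7, 307.8]
tcp_rot: [[-0.098, 0.995, 0.001], [0.995, 0.098, 0.005], [0.005, 0.001, -1.0]]
wrist_force: [-0.0, 0.3, -4.6]
opening: 28.3
gripper_force: 67.3
```

```bash
python3 - <<'E'
from h import *
k=1.5625
s=bot.read_state();c=cam('wrist',s)
f=bot.grab_frame('wrist');cv2.imwrite('pics/w6.png',f[:,:,::-1])
h=cv2.cvtColor(f,cv2.COLOR_RGB2HSV);m=cv2.inRange(h,(5,70,60),(25,255,255));m[230:]=0
n,lab,st,ce=cv2.connectedComponentsWithStats(m)
i=1+np.argmax(st[1:,4]);print(st[i],ce[i],proj(c,(433.6,362,8)))
m=(lab==i).astype(np.uint8);P=max(cv2.findContours(m,0,2)[0],key=len)[:,0]
W=np.array([onz(c,u,v,8)[:2] for u,v in P],np.float32);print(cv2.minEnclosingCircle(W))
t=cv2.minEnclosingCircle(W)[0];move((*t,307))
E
```

```text
[ 208   77   97   93 7050] [256.065 123.147] [254.644 128.647]
((435.3853759765625, 362.6464538574219), 67.30461883544922)
offset [0.233 0.003 0.002] pos [439.09  316.143 307.234]
```

Request:
apply_moves:
  rows:
    - {"rotation":[0,0,0],"offset":[0.15,0,0.1],"claw":-1}
    - {"rotation":[0,0,0],"offset":[0.225,0,0.3],"claw":-1}
    - {"rotation":[0,0,0],"offset":[0.225,0,0.5],"claw":-1}
    - {"rotation":[0,0,0],"offset":[0.225,0,0.65],"claw":-1}
    - {"rotation":[0,0,0],"offset":[0.225,0,0.77],"claw":-1}
    - {"rotation":[0,0,0],"offset":[0.225,0,0.83],"claw":-1}
    - {"rotation":[0,0,0],"offset":[0.225,0,0.85],"claw":-1}
    - {"rotation":[0,0,0],"offset":[0.225,0,0.85],"claw":-1}

```text
time: 13.8
position: [438.3, 356.8, 136.6]
tcp_rot: [[-0.086, 0.996, 0.0], [0.996, 0.086, 0.0], [0.0, 0.0, -1.0]]
wrist_force: [0.0, 0.1, -4.1]
opening: 28.4
gripper_force: 67.0
```

Request:
apply_moves:
  rows:
    - {"rotation":[0,0,0],"offset":[0,0,0.015],"claw":-1}
    - {"rotation":[0,0,0],"offset":[0,0,0.03],"claw":-1}
    - {"rotation":[0,0,0],"offset":[0,0,0.045],"claw":-1}
    - {"rotation":[0,0,0],"offset":[0,0,0.045],"claw":-1}

```text
time: 14.2
position: [437.6, 356.8, 127.3]
tcp_rot: [[-0.086, 0.996, 0.0], [0.996, 0.086, -0.0], [-0.0, 0.0, -1.0]]
wrist_force: [-0.1, -0.2, -4.5]
opening: 28.7
gripper_force: 67.1
```

Request:
apply_moves:
  rows:
    - {"rotation":[0,0,0],"offset":[0.025,0,0.005],"claw":-1}
    - {"rotation":[0,0,0],"offset":[0.025,0,0.01],"claw":-1}
    - {"rotation":[0,0,0],"offset":[0.025,0,0.015],"claw":-1}
    - {"rotation":[0,0,0],"offset":[0.025,0,0.015],"claw":-1}

```text
time: 14.6
position: [437.0, 361.9, 124.1]
tcp_rot: [[-0.087, 0.996, -0.0], [0.996, 0.087, -0.0], [-0.0, -0.0, -1.0]]
wrist_force: [-0.3, 0.5, -4.2]
opening: 28.7
gripper_force: 67.1
```

Request:
apply_moves:
  rows:
    - {"rotation":[0,0,0],"offset":[0,0,0.005],"claw":-1}
    - {"rotation":[0,0,0],"offset":[0,0,0.005],"claw":-1}

```text
time: 14.8
position: [437.1, 361.8, 123.2]
tcp_rot: [[-0.086, 0.996, -0.0], [0.996, 0.086, -0.0], [-0.0, -0.0, -1.0]]
wrist_force: [-0.2, 0.5, -4.8]
opening: 28.4
gripper_force: 67.1
```

Request:
apply_moves:
  rows:
    - {"rotation":[0,0,0],"offset":[0,0,0.005],"claw":-1}
    - {"rotation":[0,0,0],"offset":[0,0,0.01],"claw":-1}
    - {"rotation":[0,0,0],"offset":[0,0,0.01],"claw":-1}

```text
time: 15.1
position: [437.3, 362.1, 122.2]
tcp_rot: [[-0.087, 0.996, 0.001], [0.996, 0.087, -0.0], [-0.0, 0.001, -1.0]]
wrist_force: [-2.0, -2.5, 4.6]
opening: 28.2
gripper_force: 68.2
```

Request:
apply_moves:
  rows:
    - {"rotation":[0,0,0],"offset":[0,0,0.005],"claw":-1}
    - {"rotation":[0,0,0],"offset":[0,0,0.005],"claw":-1}

```text
time: 15.3
position: [437.3, 362.3, 122.2]
tcp_rot: [[-0.087, 0.996, 0.001], [0.996, 0.087, -0.001], [-0.001, 0.001, -1.0]]
wrist_force: [-4.1, -4.9, 13.7]
opening: 28.7
gripper_force: 69.3
```

The mallet is in contact with the trivet. I'll ease off the pressure, release and rise.

Request:
apply_moves:
  rows:
    - {"rotation":[0,0,0],"offset":[0,0,-0.006],"claw":-1}
    - {"rotation":[0,0,0],"offset":[0,0,-0.006],"claw":-0.2}
    - {"rotation":[0,0,0],"offset":[0,0,-0.006],"claw":0}
    - {"rotation":[0,0,0],"offset":[0,0,-0.006],"claw":0.3}
    - {"rotation":[0,0,0],"offset":[0,0,-0.006],"claw":0.6}
    - {"rotation":[0,0,0],"offset":[0,0,-0.006],"claw":0.6}
    - {"rotation":[0,0,0],"offset":[0,0,-0.006],"claw":0.6}
    - {"rotation":[0,0,0],"offset":[0,0,-0.006],"claw":0.6}
    - {"rotation":[0,0,0],"offset":[0,0,-0.15],"claw":0.6}
    - {"rotation":[0,0,0],"offset":[0,0,-0.35],"claw":0.6}
    - {"rotation":[0,0,0],"offset":[0,0,-0.6],"claw":0.6}
    - {"rotation":[0,0,0],"offset":[0,0,-0.85],"claw":0.6}
    - {"rotation":[-0.0,0,0],"offset":[0,0,-0.9],"claw":0.6}
    - {"rotation":[0,0,0],"offset":[0,0,-0.9],"claw":0.6}

```text
time: 16.7
position: [438.0, 362.9, 302.6]
tcp_rot: [[-0.086, 0.996, 0.004], [0.996, 0.086, 0.002], [0.002, 0.004, -1.0]]
wrist_force: [-0.4, -0.3, -0.7]
opening: 68.3
gripper_force: 0.0
```

```bash
python3 - <<'E'
from h import *
s=bot.read_state();print(s['position'],s['wrist_force'],s['opening'])
a=bot.grab_frame('side')[130:350,130:400,::-1];b=bot.grab_frame('scene')[130:310,130:400,::-1]
cv2.imwrite('pics/e.png',np.hstack([cv2.resize(a,(400,326)),cv2.resize(b,(400,326))]))
E
```

```text
[437.975 362.925 302.557] [-0.423 -0.322 -0.654] 68.3365558558684
```

View pics/e.png

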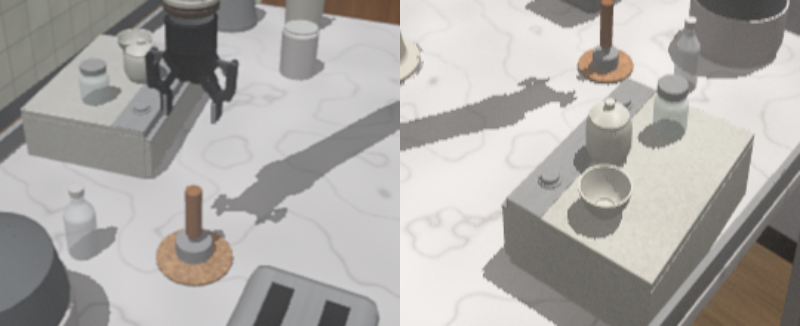

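Both views show the mallet upright in the middle of the trivet, at about (193,245) in the side view. The drawer is shut, both pins are down, and the other things are where they were.

```bash
python3 -c "
from bench import bot
print(bot.finish_job())"
```

```text
the job is handed in; nothing more can be done
None
```

The job is handed in at about 17 s of the 61 s allowed: the drawer is shut, both pins were knocked down with one mallet blow each, and the mallet stands upright on the trivet. I could not see the cup once the drawer was closed, and no verdict was returned.

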